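# Turn the coffee bar carousel until the milk pitcher faces front

### The arm

A 6-joint arm with a two-finger parallel gripper is mounted at the origin on the work surface. World frame = base frame: x ahead of the robot, y to its left, z up, the work surface at z = 0. Lengths are in m, angles in rad, forces in N, time in s.
With the tool pointing down it reaches from about 0.325 to 0.9 m from the base axis. Payload 6.1 kg.
Tool frame: the origin (TCP) lies midway between the tips of the shut fingers; the grasp point (between the pads) lies robot.hold_point_z behind it (robot.hold_point_z is the distance from the TCP to the grasp point, in m); y points along the fingers, x is the direction in which the jaws open and shut, and the axes are right-handed (so a half turn about y gives the same grasp; the last joint's range is limited). The gripper opens to 87 mm and grips with 3 to 60 N. Pads are 19 mm wide; open, the fingers measure 117 mm over their backs; the gripper's body (75 mm by 190 mm) begins 51 mm behind the grasp point.
Start: joints at [-1.265, 0.22, 1.526, -0, 1.395, -0.126], TCP at [0.262, -0.568, 0.223] pointing down, gripper open.
Joint ranges: [-2.98, 2.98], [-0.91, 2.08], [0.09, 2.57], [-1.24, 4.39], [0.2, 2.65], [-2.68, 2.68]. Speed limits (rad/s): [2.57, 2.57, 3.01, 3.14, 3.14, 3.14].

### API

Orientations are given as a unit quaternion [x, y, z, w].
In Python, from plant import robot, imaging, spotter gives the robot as it stands.
- The arm moves only by the shell command python3 -m pendant 'ROWS' [OPENING]. ROWS is JSON, one flat list of numbers, 6 for each row, row after row: the shift along the tool's x, y, z in m, then the turn, a rotation vector about the tool's x, y, z in rad. In form: [dx, dy, dz, wx, wy, wz, dx, dy, dz, wx, wy, wz, ...]. A call has 1 to 10 rows; each row is the pose to reach, as a shift and turn from the pose commanded when the call began, along the tool's axes at that moment; what a row does not reach only later rows make up. A row lasts 1/8 s, in which the tool goes at most 62.5 mm and 10.7 degrees, less where a joint would pass 70% of its speed; a pose out of reach is approached as far as the arm can. A call with a gripper value outside its range is refused whole. OPENING is the closure, from 0 (fully open) to 1 (shut), set as the call begins (- or left out, the last holds). The fingers move at their own pace and stop on an object; the grip force is fixed at half the most. Time passes only in rows, so rows that repeat a pose let the fingers close. It gives the time, the measured TCP pose, the force and the opening at its end, in the units of the state.
- robot.get_state(): the state, without advancing time (a new reading comes with each control period).
- imaging.capture(name): name is "side" or "top" or "wrist"; returns a dict with "color" (480x640x3 uint8, red, green, blue), "depth" (480x640 float32, m along the optical axis (not along the pixel's ray), 0 where there is no reading), "fx", "fy", "cx", "cy" (pixels), "rvec" (rotation vector, rad) and "tvec" (3), from world to camera coordinates, as OpenCV has them. Camera axes: x right, y down, z forward; pixel columns grow to the right and rows downward; lengths in m; the calibration is good to about 2 mm. A picture is of the moment at which its call begins.
- robot.finish_job(): hands the job in, once; it reports no verdict.
Trained networks look in a picture, given as the dict that the camera call returned (one of the last four; its "shot" number tells which), for a name from the list of things; names that differ only in an ending like _2 or _b are one class to them, and where a whole thing is asked for, a point or a joint stands for the part that bears it (a point fixed in the world has none). Each returns a list of dicts, best first, with "conf" (0 to 1); they miss things now and then, are a little off and sometimes report something else, mostly with a low value. They report only what shows in the picture. A call takes as long as a camera call.
- spotter.look_for(picture, target): "centre" ([column, row] in pixels, amid what is visible of it).
- spotter.silhouettes(picture, target): "pixels" (480x640 bool, what is visible of it) and "centre" ([column, row] in pixels, amid what is visible of it).
- spotter.landmark_of(picture, target): "centre" ([column, row] in pixels: a listed point, or the origin of a listed thing).
The state is a dict: "clock": time; "qpos": joint angles; "joint_vel": joint speeds; "joint_torque": joint torques, N m; "ee_pos": TCP position; "ee_rot": TCP orientation; "ft_force": force on the tool from outside, world axes, zero at the start; "ft_torque": the same for the moment, N m; "gripper_width": finger opening in m.
Only numpy, scipy, OpenCV 4.12 (cv2) and the standard library are available. Lean on these libraries where they do the work, as an engineer would, in place of code of your own. Each camera call takes 0.05 s, during which the arm holds its last target. There are 200 camera calls.

### The job

Push the carousel round by its rim, gently with the fingertips, until the small milk pitcher with handle and spout stands at the front, right in line with the metal pointer tongue that sticks out of the stand under the carousel, then let go and leave the carousel at rest. Either direction will do; push only, grip nothing. Do not touch, lift or shift anything that stands on the carousel, nor the tamper and the paper cups on the counter beside it.

Things in the scene. Friction and masses are not known exactly. Their poses are not given: they have to be found in the camera images.
- stand: Fixed dark steel stand under the carousel, foot 190 mm across, 18 mm high. Origin on the turning axis at counter height. Its pointer tongue, 24 mm wide, 8 mm high, runs along the stand's own -x axis (the front, roughly towards the robot) and ends 215 mm from the axis, so 73 mm of it shows beyond the carousel's edge.
- disc: The carousel: round wooden plate, 284 mm across, 18 mm thick, turning endlessly either way about the vertical axis through its origin (centre of its underside, 22 mm above the counter; upper face 40 mm above the counter). Six posts stand along its rim. It turns with about 0.5 N at the posts and stops almost at once when no longer pushed.
- post (a point): One of the six equal rim posts fixed to the carousel, for a finger to push along: round upright wooden pegs, 14 mm in diameter, 45 mm tall (tops 85 mm above the counter), centres 130 mm from the axis at 30, 90, 150, 210, 270 and 330 degrees from the plate's own +x axis towards its +y. The point is the middle of the top of the 30 degree one.
- pitcher_mid (a point): Milk pitcher: small open steel pitcher, 70 mm tall, 62 mm across, with a wire handle reaching 51 mm out from its middle (away from the carousel's axis) and a small spout opposite, loose on the carousel, about 60 mm from the axis, roughly along the plate's own -x axis. The point is its centre, 35 mm above its foot.
- canister_mid (a point): Plain steel canister with lid and no handle, 66 mm tall, 55 mm across, loose on the carousel about 60 mm from the axis. The point is its centre, 33 mm above its foot.
- jar_mid (a point): White ceramic jar with a wooden lid, 60 mm tall, 56 mm across, loose on the carousel about 60 mm from the axis. The point is its centre, 30 mm above its foot.
- tamper_mid (a point): Dark steel coffee tamper standing upright on the counter beside the carousel, 90 mm tall, foot 58 mm across. The point is half-way up.
- cups_mid (a point): Short stack of red paper cups standing on the counter beside the carousel, 90 mm tall, 78 mm across at the top. The point is half-way up.

How it is judged:
At the end, for the whole second after the job is handed in: The pitcher stands upright on the carousel on the pointer's side, its middle within 12 mm to either side of the pointer's centre line (half the tongue's width), and the carousel is at rest (under 0.05 rad/s) (x of pitcher_mid in the frame of stand between -0.075 and -0.045 m and y of pitcher_mid in the frame of stand between -0.012 and 0.012 m and angular speed of disc below 0.05 rad/s and angle between pitcher_mid's own z axis and vertical below 0.1 rad and height (world z) of pitcher_mid between 0.07 and 0.08 m); the robot touches nothing.
It fails at once if something standing on the carousel, or the tamper or the cups, is touched (over 1 N) (contact force between any of the fingers, the arm and pitcher above 1 N or contact force between any of the fingers, the arm and canister above 1 N or contact force between any of the fingers, the arm and jar above 1 N or contact force between any of the fingers, the arm and tamper above 1 N or contact force between any of the fingers, the arm and cups above 1 N).
It fails at once if something on the carousel is lifted by more than 10 mm or tips by more than 0.2 rad (height (world z) of pitcher_mid above 0.085 m or height (world z) of canister_mid above 0.083 m or height (world z) of jar_mid above 0.08 m or angle between any of pitcher_mid, canister_mid, jar_mid's own z axis and vertical above 0.2 rad).
It fails at once if something shifts from its place on the carousel by more than about 12 mm (x of pitcher_mid in the frame of disc above -0.045 m or x of pitcher_mid in the frame of disc below -0.075 m or y of pitcher_mid in the frame of disc above 0.015 m or y of pitcher_mid in the frame of disc below -0.015 m or horizontal distance between any of canister_mid, jar_mid and disc above 0.078 m or horizontal distance between any of canister_mid, jar_mid and disc below 0.042 m).
It fails at once if the tamper or the cups are moved by more than 15 mm (distance of any of tamper_mid, cups_mid from where it was at the start of the episode above 0.015 m).
It fails at once if the carousel is handled roughly: spun faster than 2.5 rad/s, or pressed or gripped by the fingers with more than 25 N (angular speed of disc above 2.5 rad/s or contact force between the fingers and disc above 25 N).
It also fails if it takes over 48 s, if anything falls off the work surface, if the arm or the gripper's body presses on something with over 40 N, if the wrist force passes 120 N, or if a joint passes its speed limit or range.

## Working session

There is one attempt and no reset: what is moved stays moved. The work goes in short steps, Python scripts to look and compute and a shell command to move; the robot and the scene stay as the last step left them, time stands still between calls to the robot, and variables do not carry over. Pictures are saved under pics/ and viewed, about 8 in all and at most 12, crops included, and the job is handed in when it is done.

```bash
mkdir -p pics; cat > h.py <<'E'
import numpy as np, cv2
from plant import robot, imaging, spotter
def ray(p,uv):
    R=cv2.Rodrigues(np.array(p["rvec"],float))[0]; t=np.array(p["tvec"],float).ravel()
    d=R.T@np.array([(uv[0]-p["cx"])/p["fx"],(uv[1]-p["cy"])/p["fy"],1]); return -R.T@t,d
def at_z(p,uv,z):
    o,d=ray(p,uv); return o+d*(z-o[2])/d[2]
def proj(p,X):
    return cv2.projectPoints(np.array(X,float).reshape(-1,3),np.array(p["rvec"],float),np.array(p["tvec"],float),np.array([[p["fx"],0,p["cx"]],[0,p["fy"],p["cy"]],[0,0,1]],float),None)[0].reshape(-1,2)
E
python3 - <<'E'
from h import *
print({k:np.round(v,3) if not isinstance(v,str) else v for k,v in robot.get_state().items() if k in("clock","ee_pos","ee_rot","gripper_width")})
Z=dict(stand=0,disc=.022,post=.085,pitcher_mid=.075,canister_mid=.073,jar_mid=.07,tamper_mid=.045,cups_mid=.045)
for c in("top","side"):
    p=imaging.capture(c); cv2.imwrite(f"pics/{c}0.png",p["color"][:,:,::-1])
    for n,z in Z.items():
        for r in spotter.landmark_of(p,n)[:2]: print(c,n,round(r["conf"],2),np.round(r["centre"]),np.round(at_z(p,r["centre"],z),3))
E
```

```text
{'clock': np.float64(0.0), 'ee_pos': array([ 0.261, -0.567,  0.221]), 'ee_rot': array([-0.595,  0.382, -0.381,  0.596]), 'gripper_width': np.float64(0.087)}
top disc 0.79 [328. 250.] [ 0.578 -0.003  0.022]
top post 0.69 [349. 300.] [ 0.46  -0.048  0.085]
top post 0.64 [302. 258.] [0.554 0.055 0.085]
top pitcher_mid 0.76 [331. 220.] [ 0.638 -0.011  0.075]
top canister_mid 0.61 [345. 266.] [ 0.537 -0.042  0.073]
top jar_mid 0.66 [301. 260.] [0.551 0.057 0.07 ]
top tamper_mid 0.61 [160. 256.] [0.563 0.376 0.045]
top cups_mid 0.76 [518. 238.] [ 0.598 -0.436  0.045]
top cups_mid 0.36 [299. 260.] [0.552 0.061 0.045]
side disc 0.74 [312. 259.] [0.578 0.002 0.022]
side post 0.62 [370. 244.] [ 0.451 -0.04   0.085]
side pitcher_mid 0.62 [294. 233.] [ 0.631 -0.005  0.075]
side canister_mid 0.82 [337. 234.] [ 0.544 -0.054  0.073]
side jar_mid 0.8 [311. 254.] [0.557 0.044 0.07 ]
side tamper_mid 0.94 [216. 358.] [0.557 0.379 0.045]
side cups_mid 0.67 [380. 176.] [ 0.601 -0.44   0.045]
```

View pics/top0.png

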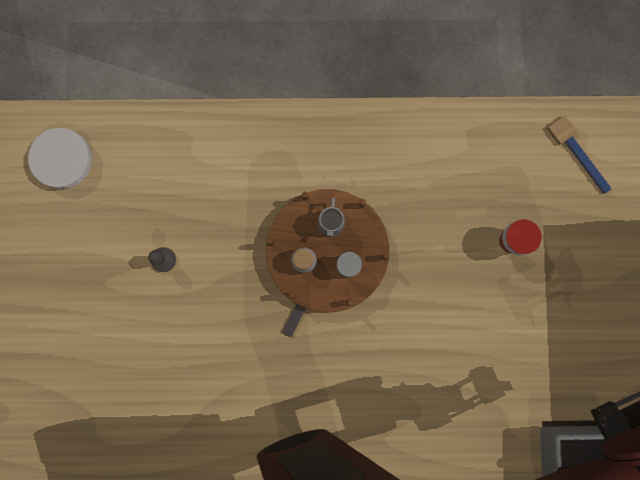

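View pics/side0.png

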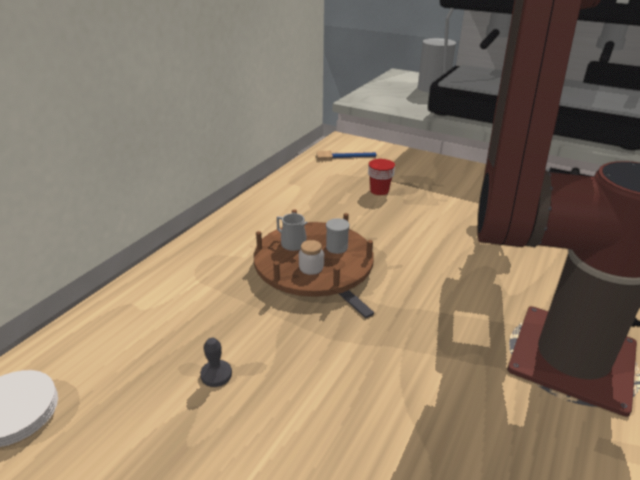

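Top view: the axis is near (328,250), the pitcher at (331,220) with its handle pointing away from the robot, and the tongue tip near (288,333). The tamper and cups are well clear of the carousel. In the side view the posts are free to reach. I'll refine the angles next and shut the gripper while starting the approach.

```bash
cat >> h.py <<'E'
def measure(save=None):
    p=imaging.capture("top")
    if save: cv2.imwrite(save,p["color"][:,:,::-1])
    R=cv2.Rodrigues(np.array(p["rvec"],float))[0]; C=-R.T@np.array(p["tvec"],float).ravel()
    out={"cam":C}
    def cloud(n):
        s=spotter.silhouettes(p,n)
        if not s: return None
        m=s[0]["pixels"]; v,u=np.nonzero(m); d=p["depth"][v,u]
        X=np.stack([(u-p["cx"])/p["fx"]*d,(v-p["cy"])/p["fy"]*d,d],1)[d>0]
        return s[0]["conf"],(X-np.array(p["tvec"],float).ravel())@R
    for n in("disc","stand","pitcher_mid","canister_mid","jar_mid"):
        c=cloud(n)
        if c is None: out[n]=None; continue
        out[n]=c
    return p,out
E
python3 - <<'E'
from h import *
print("hold",robot.hold_point_z)
p,o=measure(); print(o["cam"])
for n in o:
    if n=="cam" or o[n] is None: continue
    c,X=o[n]; print(n,round(c,2),len(X),"min",X.min(0).round(3),"max",X.max(0).round(3))
    if n=="disc":
        Y=X[(X[:,2]>.03)&(X[:,2]<.05)]; (a,b),r=cv2.minEnclosingCircle(Y[:,:2].astype(np.float32)); print(" circ",a,b,r, np.median(Y[:,2]))
    elif n=="stand":
        print(" med z",np.percentile(X[:,2],[10,50,90]).round(4)); 
        D=X[:,:2].mean(0)-[.578,0]; print(" dir",np.degrees(np.arctan2(D[1],D[0])),np.linalg.norm(D), cv2.minAreaRect(X[:,:2].astype(np.float32)))
    else:
        T=X[X[:,2]>X[:,2].max()-.012]; (a,b),r=cv2.minEnclosingCircle(T[:,:2].astype(np.float32)); print(" circ",a,b,r,"mean",T.mean(0).round(3))
for r in spotter.look_for(p,"post"): print("post",round(r["conf"],2),np.round(r["centre"]),at_z(p,r["centre"],.08).round(3))
# predicted post tops for axis (.578,0), disc angle 172
for a in range(30,390,60):
    t=np.radians(a+172); X=[.578+.13*np.cos(t),.13*np.sin(t),.085]; print(a+172-360*(a+172>360),proj(p,X).round(0))
cv2.imwrite("pics/crop0.png",cv2.resize(p["color"][170:350,240:410,::-1],None,fx=3.3,fy=3.3,interpolation=cv2.INTER_CUBIC))
E
python3 -m pendant '[0,0,0,0,0,0, 0,0,0,0,0.14,0, 0,0,0,0,0.28,0, 0,0,0,0,0.431,0, 0,0,0,0,0.431,0]' 1
```

```text
hold 0.0187
[0.44964381 0.01148186 1.39772158]
disc 0.74 10279 min [ 0.436 -0.142 -0.001] max [0.716 0.14  0.105]
 circ 0.5762227177619934 -0.001152578042820096 0.1421298235654831 0.04007680579660766
stand 0.56 332 min [0.38  0.052 0.   ] max [0.451 0.103 0.036]
 med z [0.0043 0.0082 0.0118]
 dir 154.48089068475542 0.18058625587754906 ((0.41632476449012756, 0.07710465043783188), (0.02589624561369419, 0.07459406554698944), 62.78348922729492)
pitcher_mid 0.6 647 min [ 0.6   -0.038  0.036] max [0.686 0.02  0.116]
 circ 0.6394937038421631 -0.009371430613100529 0.03931621462106705 mean [ 0.632 -0.009  0.11 ]
canister_mid 0.73 528 min [ 0.512 -0.079  0.036] max [ 0.568 -0.021  0.116]
 circ 0.5382739901542664 -0.04751553758978844 0.027324683964252472 mean [ 0.538 -0.048  0.107]
jar_mid 0.84 482 min [0.523 0.027 0.041] max [0.579 0.078 0.107]
 circ 0.5510044693946838 0.05190018191933632 0.022916486486792564 mean [0.551 0.052 0.1  ]
post 0.9 [325. 248.] [0.576 0.003 0.08 ]
202 [[349. 301.]]
262 [[385. 254.]]
322 [[362. 201.]]
22 [[304. 193.]]
82 [[268. 239.]]
142 [[290. 294.]]
clock: 1.88
ee_pos: [0.2616, -0.5676, 0.2225]
ee_rot: [-0.501, 0.499, -0.499, 0.501]
ft_force: [-0.2, -0.1, -0.1]
gripper_width: 0.0449
```

View pics/crop0.png

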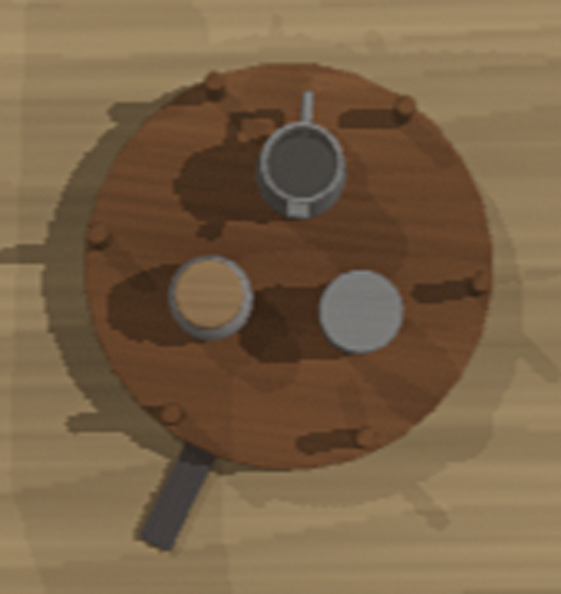

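The crop confirms the layout: posts at about 202, 262, 322, 22, 82 and 142°. The axis is (0.576,-0.001), the tongue points to about 153.7° and the pitcher is at about -8°. So I need about 161.5° counter-clockwise, pushing the 202° post round the -y side. Tool axes are now x=-Y, y=-Z, z=+X.

```bash
python3 -m pendant '[-0.05,0,0.016,0,0,0, -0.105,0,0.034,0,0,0, -0.16,0,0.051,0,0,0, -0.215,0,0.069,0,0,0, -0.27,0,0.087,0,0,0, -0.325,0,0.104,0,0,0, -0.38,0,0.122,0,0,0, -0.435,0,0.14,0,0,0, -0.49,0,0.157,0,0,0, -0.552,0,0.177,0,0,0]' 1
```

```text
clock: 3.12
ee_pos: [0.4378, -0.0164, 0.2231]
ee_rot: [-0.501, 0.498, -0.5, 0.501]
ft_force: [2.3, -0.5, -0.9]
gripper_width: 0.0006
```

```bash
python3 - <<'E'
from h import *
s=robot.get_state(); print(s["ee_pos"],s["ee_rot"],s["gripper_width"],s["qpos"])
c=np.array([.576,-.001]);r=.138
for a in range(186,346,6):
    t=np.radians(a); q=c+r*np.array([np.cos(t),np.sin(t)]); print(a,q.round(3),end=" ")
    t0=np.radians(186); d=q-c-r*np.array([np.cos(t0),np.sin(t0)]); print("dx",round(-d[1],3),"dz",round(d[0],3))
E
```

```text
[ 0.43776667 -0.01635635  0.22307149] [-0.50075802  0.49846196 -0.49953143  0.50124389] 0.0005731501869033577 [-2.17561662e-01 -2.46583509e-01  1.98777746e+00 -2.34284706e-04
  1.39875359e+00  1.34926606e+00]
186 [ 0.439 -0.015] dx -0.0 dz 0.0
192 [ 0.441 -0.03 ] dx 0.014 dz 0.002
198 [ 0.445 -0.044] dx 0.028 dz 0.006
204 [ 0.45  -0.057] dx 0.042 dz 0.011
210 [ 0.456 -0.07 ] dx 0.055 dz 0.018
216 [ 0.464 -0.082] dx 0.067 dz 0.026
222 [ 0.473 -0.093] dx 0.078 dz 0.035
228 [ 0.484 -0.104] dx 0.088 dz 0.045
234 [ 0.495 -0.113] dx 0.097 dz 0.056
240 [ 0.507 -0.121] dx 0.105 dz 0.068
246 [ 0.52  -0.127] dx 0.112 dz 0.081
252 [ 0.533 -0.132] dx 0.117 dz 0.095
258 [ 0.547 -0.136] dx 0.121 dz 0.109
264 [ 0.562 -0.138] dx 0.123 dz 0.123
270 [ 0.576 -0.139] dx 0.124 dz 0.137
276 [ 0.59  -0.138] dx 0.123 dz 0.152
282 [ 0.605 -0.136] dx 0.121 dz 0.166
288 [ 0.619 -0.132] dx 0.117 dz 0.18
294 [ 0.632 -0.127] dx 0.112 dz 0.193
300 [ 0.645 -0.121] dx 0.105 dz 0.206
306 [ 0.657 -0.113] dx 0.097 dz 0.218
312 [ 0.668 -0.104] dx 0.088 dz 0.23
318 [ 0.679 -0.093] dx 0.078 dz 0.24
324 [ 0.688 -0.082] dx 0.067 dz 0.249
330 [ 0.696 -0.07 ] dx 0.055 dz 0.257
336 [ 0.702 -0.057] dx 0.042 dz 0.263
342 [ 0.707 -0.044] dx 0.028 dz 0.268
```

```bash
python3 -m pendant '[0,0.04,0,0,0,0, 0,0.09,0,0,0,0, 0,0.13,0,0,0,0, 0,0.158,0,0,0,0, 0,0.165,0,0,0,0, 0,0.165,0,0,0,0]' 1 && python3 -m pendant '[0.01,0,0.001,0,0,0, 0.02,0,0.003,0,0,0, 0.028,0,0.006,0,0,0, 0.035,0,0.008,0,0,0, 0.042,0,0.011,0,0,0, 0.049,0,0.014,0,0,0, 0.055,0,0.018,0,0,0, 0.061,0,0.022,0,0,0, 0.067,0,0.026,0,0,0, 0.073,0,0.03,0,0,0]' 1
python3 - <<'E'
from h import *
p=imaging.capture("top"); cv2.imwrite("pics/crop1.png",cv2.resize(p["color"][170:350,240:410,::-1],None,fx=3.3,fy=3.3,interpolation=cv2.INTER_CUBIC))
p=imaging.capture("side"); a=cv2.resize(p["color"][150:350,220:450,::-1],None,fx=3,fy=3,interpolation=cv2.INTER_CUBIC); cv2.imwrite("pics/side1.png",a)
E
```

```text
clock: 3.88
ee_pos: [0.4376, -0.0181, 0.0579]
ee_rot: [-0.501, 0.499, -0.499, 0.501]
ft_force: [0.8, 0.1, -0.0]
gripper_width: 0.0004
clock: 5.12
ee_pos: [0.4678, -0.0913, 0.0575]
ee_rot: [-0.5, 0.5, -0.5, 0.5]
ft_force: [-0.2, 0.1, -1.2]
gripper_width: 0.0
```

View pics/side1.png

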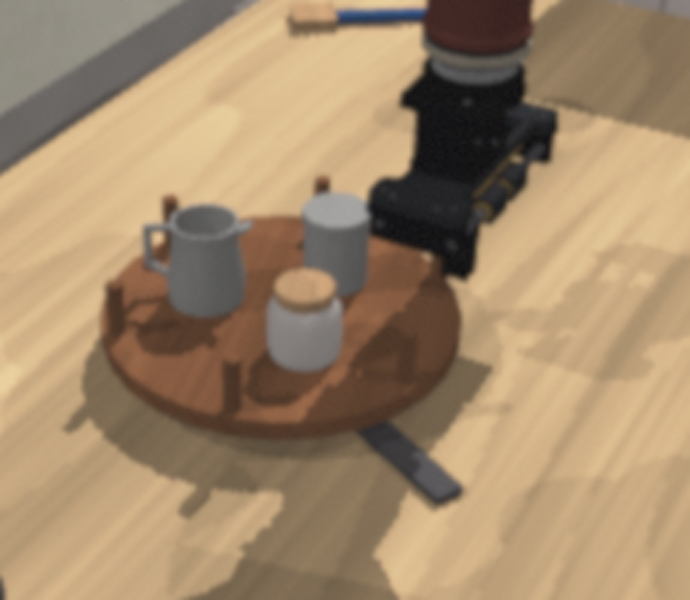

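The side view shows the finger on the 202° post, the plate turning, and the gripper body above the items. I'll continue along the arc.

```bash
python3 -m pendant '[0.006,0,0.006,0,0,0, 0.015,0,0.015,0,0,0, 0.024,0,0.026,0,0,0, 0.032,0,0.038,0,0,0, 0.039,0,0.051,0,0,0, 0.044,0,0.065,0,0,0, 0.048,0,0.079,0,0,0, 0.05,0,0.093,0,0,0, 0.051,0,0.107,0,0,0, 0.05,0,0.118,0,0,0]' 1
python3 - <<'E'
from h import *
p,o=measure("pics/top2.png")
for n in("pitcher_mid","canister_mid","jar_mid"):
    if o[n] is None: continue
    X=o[n][1]; T=X[X[:,2]>X[:,2].max()-.012]; m=T.mean(0)-[.576,-.001,0]; print(n,len(T),m.round(3),np.degrees(np.arctan2(m[1],m[0])).round(1),np.hypot(*m[:2]).round(3))
cv2.imwrite("pics/crop2.png",cv2.resize(p["color"][150:350,220:430,::-1],None,fx=2.5,fy=2.5,interpolation=cv2.INTER_CUBIC))
E
```

```text
clock: 6.48
ee_pos: [0.5864, -0.141, 0.0575]
ee_rot: [0.5, -0.5, 0.5, -0.5]
ft_force: [-1.1, -1.0, 0.1]
gripper_width: 0.0003
pitcher_mid 149 [0.018 0.053 0.11 ] 70.9 0.057
jar_mid 339 [-0.057 -0.015  0.1  ] -165.3 0.059
```

View pics/crop2.png

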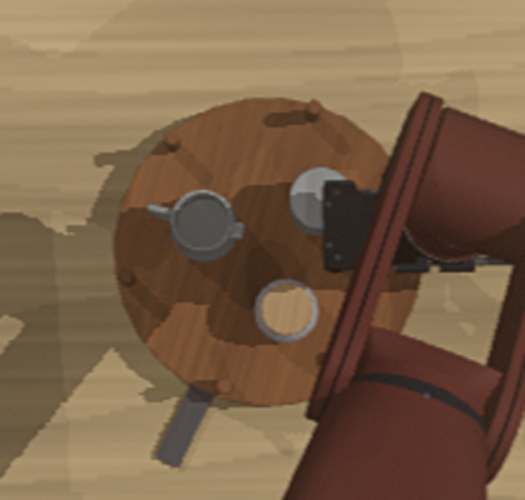

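The pitcher is now at about 72°, so about 80° is turned. The jar gives the same turn, and the finger is clear of everything but its post.

```bash
python3 -m pendant '[-0.001,0,0.013,0,0,0, -0.005,0,0.027,0,0,0, -0.01,0,0.041,0,0,0, -0.016,0,0.054,0,0,0, -0.023,0,0.066,0,0,0, -0.032,0,0.078,0,0,0, -0.042,0,0.089,0,0,0, -0.052,0,0.098,0,0,0, -0.064,0,0.106,0,0,0, -0.074,0,0.111,0,0,0]' 1
cat >> h.py <<'E'
def report(tag):
    p,o=measure()
    for n in("pitcher_mid","canister_mid","jar_mid"):
        if o[n] is None: continue
        X=o[n][1]; T=X[X[:,2]>X[:,2].max()-.012]; m=T.mean(0)-[.576,-.001,0]; print(n,len(T),m.round(3),np.degrees(np.arctan2(m[1],m[0])).round(1),np.hypot(*m[:2]).round(3))
    for c in("top","side"):
        q=imaging.capture(c)
        for r in spotter.landmark_of(q,"pitcher_mid")[:1]:
            m=at_z(q,r["centre"],.075)-[.576,-.001,0]; print(c,round(r["conf"],2),m.round(3),np.degrees(np.arctan2(m[1],m[0])).round(1))
    cv2.imwrite(f"pics/{tag}.png",cv2.resize(p["color"][150:350,220:430,::-1],None,fx=2.5,fy=2.5,interpolation=cv2.INTER_CUBIC))
E
python3 -c "from h import *; report('crop3')"
```

```text
clock: 8.02
ee_pos: [0.6968, -0.0658, 0.0575]
ee_rot: [-0.5, 0.5, -0.5, 0.5]
ft_force: [-0.9, 0.4, 0.1]
gripper_width: 0.0006
pitcher_mid 70 [-0.04   0.064  0.109] 122.3 0.076
top 0.86 [-0.043  0.04   0.075] 136.7
side 0.59 [-0.041  0.049  0.075] 129.8
```

View pics/crop3.png

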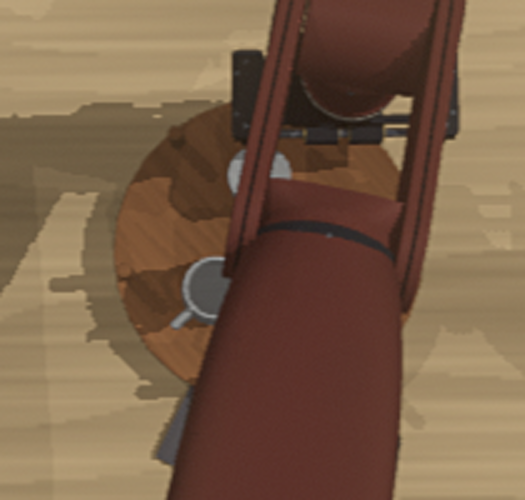

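The view is mostly hidden by the arm. The pitcher is at about 131° and the tongue at 153.7°. I'll push about 20° more, back off, lift, and clear the view.

```bash
python3 -m pendant '[-0.006,0,0.003,0,0,0, -0.011,0,0.006,0,0,0, -0.022,0,0.01,0,0,0, -0.034,0,0.014,0,0,0, -0.042,0,0.016,0,0,0, -0.046,0,0.016,0,0,0, -0.046,0,0.016,0,0,0, -0.036,0,0.014,0,0,0, -0.022,0,0.012,0,0,0, -0.018,0,0.014,0,0,0]' 1 && python3 -m pendant '[0,-0.04,0,0,0,0, 0,-0.1,0,0,0,0, 0,-0.15,0,0,0,0, 0.05,-0.16,0,0,0,0, 0.11,-0.16,0,0,0,0, 0.17,-0.16,-0.03,0,0,0, 0.22,-0.16,-0.08,0,0,0, 0.22,-0.16,-0.12,0,0,0]' 1
python3 -c "from h import *; report('crop4')"
```

```text
clock: 9.78
ee_pos: [0.7101, -0.0509, 0.0576]
ee_rot: [0.5, -0.5, 0.5, -0.5]
ft_force: [-0.5, -0.1, 1.1]
gripper_width: 0.0006
clock: 10.78
ee_pos: [0.5887, -0.2727, 0.2173]
ee_rot: [0.499, -0.5, 0.501, -0.499]
ft_force: [-0.8, -0.1, 0.4]
gripper_width: 0.0005
pitcher_mid 148 [-0.047  0.027  0.11 ] 150.0 0.054
canister_mid 451 [0.052 0.028 0.106] 28.5 0.059
jar_mid 315 [ 0.003 -0.059  0.1  ] -87.6 0.059
top 0.68 [-0.058  0.031  0.075] 152.1
side 0.83 [-0.042  0.031  0.075] 143.8
```

View pics/crop4.png

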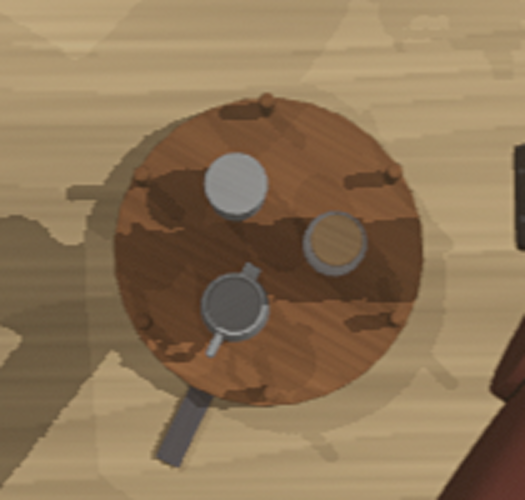

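The pitcher is nearly in line with the tongue: rim centre at crop (236,305), tongue from (200,398) to (168,458). I'll refine the residual with a second, independent measure.

```bash
python3 - <<'E'
from h import *
p,o=measure(); f=lambda u,v:(u/2.5+220-.3,v/2.5+150-.3)
rim=at_z(p,f(236,304),.110)
# disc: circle fit on upper face outline in crop, left 115 right 422 top 97 bottom 407
(a,b),r=cv2.minEnclosingCircle((lambda Y:Y[:,:2].astype(np.float32))((lambda X:X[(X[:,2]>.03)&(X[:,2]<.05)])(o["disc"][1])))
X=o["stand"][1]; X=X[X[:,2]<.015]; tip=at_z(p,f(168,459),.009); root=at_z(p,f(200,394),.009)
v=tip-root; print("axis",a,b,r,"rim",rim.round(4),"tip",tip.round(3),"root",root.round(3),"dir",np.degrees(np.arctan2(v[1],v[0])))
for c in([a,b],[.576,-.001]):
  c=np.array(c)
  for nm,q in(("tip",tip[:2]),("root",root[:2]),("stand",X[:,:2].mean(0))):
    d=q-c; n=np.linalg.norm(d); d/=n; e=rim[:2]-c; print(nm,round(n,3),"along",(e@d).round(4),"lateral(ccw+)",(d[0]*e[1]-d[1]*e[0]).round(4))
E
```

```text
axis 0.5763178467750549 -0.0013096049660816789 0.14160999655723572 rim [0.5226 0.0268 0.11  ] tip [0.386 0.092 0.009] root [0.445 0.062 0.009] dir 153.36580012307007
tip 0.212 along 0.0606 lateral(ccw+) -0.0017
root 0.145 along 0.0606 lateral(ccw+) -0.002
stand 0.179 along 0.0606 lateral(ccw+) -0.0015
tip 0.211 along 0.0602 lateral(ccw+) -0.0016
root 0.145 along 0.0602 lateral(ccw+) -0.0019
stand 0.179 along 0.0602 lateral(ccw+) -0.0014
```

The lateral error is about 2 to 4 mm against a limit of 12 mm. The pitcher is about 60 mm from the axis, and the arm is clear and still, so I'm handing in.

```bash
python3 -c "
from h import *
s=robot.get_state(); print(s['clock'],np.abs(s['joint_vel']).max(),s['ft_force']); robot.finish_job()"
```

```text
11.575 0.004433372262707063 [-0.12159404 -1.22791208  0.3391647 ]
the job is handed in; nothing more can be done
```

I pushed one rim post with the shut fingertips, turning the carousel about 157° counter-clockwise. Then I backed off, lifted clear, and handed the job in at 11.6 s with the arm still and touching nothing. No verdict was reported.

**Position:** the last check put the pitcher about 60 mm from the axis. It is about 2 mm off the tongue's centre line by its rim in the top view, and about 4 mm by its depth points. The limit is 12 mm.

**Other items:** the canister and jar had both turned by the same 157° and were still about 59 mm from the axis. The wrist force readings taken after each move stayed under about 2.5 N.

**Disagreement:** the network's side-view landmark put the pitcher at 144°, about 10° short of the tongue, or roughly 10 mm. I took that as detection error, because the network's top-view landmark (152°) and both measurements above agreed.

**Not checked:** I did not measure the carousel's speed directly. I also did not measure the tamper and cups again at the end; the arm never went near them.

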